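Drive the seized spacer out of a microscope eyepiece tube

TASK

A brass spacer has seized in the eyepiece tube clamped above the glass dish. Take the drift rod from its wooden block, feel it into the tube's top, press the spacer slowly and gently down until it drops out into the dish, without forcing the rod against the tube or pressing the spacer onto the glass. Then stand the rod back fully home in its block's hole and leave everything else on the table where it is.

Things in the scene. Friction and masses are not known exactly. Their poses are not given: they have to be found in the camera images.
- drift: Drift rod: round steel shank 8 mm wide, 75 mm long, tip chamfered 1 mm, under a square aluminium handle 18 x 18 mm, 45 mm tall (75 to 120 mm above the origin); 100 g. It starts standing tip down in the block's hole. Origin: centre of the tip's end face; z runs up the rod, x and y are square to the handle's flats.
- drift_tip (a point): Centre of the end face of the drift rod's tip.
- block: Wooden block, fixed, 70 x 70 mm and 45 mm tall, with one upright round blind hole in the middle of its top: 9.5 mm wide, 37 mm deep, mouth chamfered 1.5 mm. Origin: centre of its underside, z up. This is the drift rod's holder.
- block_hole (a point): Centre of the floor of the block's hole (8 mm above the table), where the tip of the parked drift rod rests.
- stand: Small fixed white stand that clamps the tube: base plate 165 x 115 mm, 10 mm thick, running from 105 mm behind (-x) to 60 mm ahead (+x) of the origin; a 16 mm steel post at x = -88 mm, its top 122 mm above the table. Origin: on the table, straight under the tube's axis, z up.
- tube: Eyepiece tube, upright, fixed, over the dish; its height in the clamp varies. Black barrel 42 mm wide, 45 mm tall, bore 17.6 mm, open below; on it a 15 mm tall steel neck. Rings of sluggish gum 24 and 13 mm above the lower end grip the spacer: pushing takes up to about 20 N at 10 mm/s and climbs steeply with speed; 30 N is too much. Origin: barrel axis at the lower end, z up.
- tube_top (a point): Point on the barrel's axis at the height of the neck's upper end, 60 mm above the tube's lower end. The steel neck is eccentric: its bore stands rigidly 3.5 mm to one side of this axis, which side is not measured: find it by feel or by eye. Its bore is 9.6 mm, its top face dished like a shallow cone: 21 mm wide, 3 mm deep, leading to the bore. Over 20 N between rod and tube is too much.
- spacer: Seized brass spacer in the tube, 30 mm long, 30 g: lower part 11.6 mm wide, then a taper to a 14.8 mm collar over the top 12 mm. It leaves only downwards. Its lower end starts from 4 mm below to 3 mm above the tube's lower end; it is gripped until its top is about 9 to 11 mm above the tube's lower end, then falls. Origin: centre of its lower end face, z to the collar.
- spacer_center (a point): Point on the spacer's axis, halfway along its length.
- dish: Open round glass dish, 90 mm across, 16 mm tall, 3 mm floor and wall, fixed on the stand's base centrally under the tube (its rim is 24 to 34 mm below the tube's lower end). Origin: centre of its underside, z up. The spacer standing in it reaches 33 mm above this origin, always below the tube's lower end.
- petri_a: Bystander: closed sample dish, 56 mm wide, 13.5 mm tall; origin at the centre of its underside.
- petri_b: Bystander: another closed sample dish of the same size; origin at the centre of its underside.
- petri_c: Bystander: a third closed sample dish of the same size; origin at the centre of its underside.
- eyepiece: Bystander: spare black eyepiece standing upright, 32 mm wide, 53 mm tall; origin at the centre of its underside.
- objective: Bystander: steel microscope objective standing nose up, 26 mm wide, 34 mm tall; origin at the centre of its underside.
- screwdriver: Bystander: screwdriver lying on the table, about 170 mm long; origin under its middle.
- slidebox: Bystander: grey closed slide box 80 x 95 x 30 mm; origin at the centre of its underside.

How it is judged:
By the outcome, as a careful person would: the job done as asked, in the order asked, and still so for the second after the job is handed in, with the robot touching nothing.
It also fails if it takes over 67 s, if anything falls off the work surface, if the arm or the gripper's body presses on something with over 40 N, if the wrist force passes 120 N, or if a joint passes its speed limit or range.

ROBOT

A 6-joint arm with a two-finger parallel gripper is mounted at the origin on the work surface. World frame = base frame: x ahead of the robot, y to its left, z up, the work surface at z = 0. Lengths are in mm, angles in rad, forces in N, time in s.
With the tool pointing down it reaches from about 425 to 1125 mm from the base axis. Payload 14.9 kg.
Tool frame: the origin (TCP) lies at the centre of the arm's flange, where the gripper is bolted on; the fingertips stand r.tcp_to_tips ahead of it and the grasp point (between the pads) lies 172 mm ahead of it (r.tcp_to_tips is the distance from the TCP to the fingertips, in mm); z points along the fingers, y is the line along which they close (so a half turn about z gives the same grasp; the last joint's range is limited). The gripper opens to 91 mm and grips with 3 to 60 N. Pads are 32 mm wide; open, the fingers measure 118 mm over their backs; the gripper's body (76 mm by 178 mm) begins 60 mm behind the grasp point.
Start: joints at [1.184, 0.379, 1.734, -0, 1.028, -0.033], TCP at [242.534, 656.656, 404.732] pointing down, gripper open.
Joint ranges: [-2.77, 2.77], [-0.74, 2.19], [0, 2.66], [-1.06, 4.2], [0.31, 2.87], [-3.08, 3.08]. Speed limits (rad/s): [1.89, 1.89, 2.39, 3.14, 3.14, 3.14].

INTERFACE

Orientations are given as a unit quaternion [x, y, z, w].
In Python, from cell import r gives the robot as it stands.
- The arm moves only by the tool carry_out, never from a script. Its argument "rows" is text: rows parted by semicolons, each of 7 numbers parted by spaces: the shift along the tool's x, y, z in mm, then the turn, a rotation vector about the tool's x, y, z in rad, then the finger opening in mm, from 0 to 91.2. In form: x y z wx wy wz hand; .... A call has 1 to 8 rows; each row is the pose to reach, as a shift and turn from the pose commanded when the call began, along the tool's axes at that moment; what a row does not reach only later rows make up. A row lasts 1/10 s, in which the tool goes at most 50 mm and 8.59 degrees, less where a joint would pass 70% of its speed; a pose out of reach is approached as far as the arm can. A call with a gripper value outside its range is refused whole. The fingers move at their own pace and stop on an object; the grip force is fixed at half the most. Time passes only in rows, so rows that repeat a pose let the fingers close. It gives the time, the measured TCP pose, the force, the opening and the grip force at its end, in the units of the state.
- r.get_obs(): the state, without advancing time (a new reading comes with each control period).
- r.snapshot(name): name is "side" or "top"; returns (picture, depth): 420x560x3 uint8, red, green, blue; 420x560 float32, mm along the optical axis (not along the pixel's ray), 0 where there is no reading.
- r.calibration(name): a dict with "fx", "fy", "cx", "cy" (pixels), "world_to_cam" (4x4, takes a point from world to camera coordinates). Camera axes: x right, y down, z forward; pixel columns grow to the right and rows downward; lengths in mm; the calibration is good to about 2 mm. A picture is of the moment at which its call begins. calibration takes no time and is no camera call.
- r.finish_job(): hands the job in; it is judged then, once.
The state is a dict: "t": time; "joint_positions": joint angles; "dq": joint speeds; "tau": joint torques, N m; "eef_pos": TCP position; "orientation": TCP orientation; "wrist_force": force on the tool from outside, world axes, zero at the start; "torque": the same for the moment, N m; "width": finger opening in mm; "gripper_force": force on a finger pad.
Only numpy, scipy, OpenCV 4.12 (cv2) and the standard library are available. Lean on these libraries where they do the work, as an engineer would, in place of code of your own. Each camera call takes 0.05 s, during which the arm holds its last target. There are 200 camera calls.

## Working session

There is one attempt and no reset: what is moved stays moved. The work goes in short steps, Python scripts to look and compute and a tool call to move; the robot and the scene stay as the last step left them, time stands still between calls to the robot, and variables do not carry over. Pictures are saved under pics/ and viewed, at most 10 in all, crops included, and the job is handed in when it is done.

Besides the shell and the picture viewer there is one more tool, called after "Emit:" as name(argument=value, ...), one argument or row to a line, values as JSON. carry_out: Moves the arm, as the interface text tells. Its arguments: {"type":"object","properties":{"rows":{"type":"string"}},"required":["rows"]}

```bash
ls; mkdir -p pics
python3 - <<'E'
from cell import r
import cv2,numpy as np
o=r.get_obs();print(o); print(r.tcp_to_tips)
for n in("side","top"):
    p,d=r.snapshot(n);cv2.imwrite(f"pics/{n}0.png",p[:,:,::-1]);np.savez(f"{n}0.npz",p=p,d=d)
    c=r.calibration(n);print(n,c)
E
```

```text
pics
{'t': 0.0, 'joint_positions': array([ 1.18365614e+00,  3.79403836e-01,  1.73479998e+00, -2.38073874e-05,
        1.02848625e+00, -3.33164481e-02]), 'dq': array([ 0.00152096, -0.00157259, -0.00134494,  0.00111433,  0.00228253,
        0.00083642]), 'tau': array([-1.80577954e-03, -7.63743639e+01, -4.34348989e+01,  6.50044740e-02,
        4.26310999e-02, -9.63835714e-05]), 'eef_pos': array([242.48448381, 656.44979273, 404.08193145]), 'orientation': array([ 1.75984407e-01,  9.84392801e-01, -5.38753181e-04, -1.04537953e-04]), 'wrist_force': array([ 0.29188671, -1.0493636 ,  0.07348366]), 'torque': array([ 0.01900129,  0.02702833, -0.07201208]), 'gripper_force': 0.0, 'width': 91.37318425872532}
190.8
side {'fx': 422.20175766248263, 'fy': 422.20175766248263, 'cx': 279.0425637803794, 'cy': 208.20343104357963, 'world_to_cam': array([[ 9.80059010e-01, -1.98121394e-01, -1.52397909e-02,
        -5.53633011e+02],
       [-1.62613203e-01, -7.55599657e-01, -6.34528253e-01,
         1.40830123e+02],
       [ 1.14198441e-01,  6.24353322e-01, -7.72749406e-01,
         8.44991678e+02],
       [ 0.00000000e+00,  0.00000000e+00,  0.00000000e+00,
         1.00000000e+00]])}
top {'fx': 493.5262774185121, 'fy': 493.5262774185121, 'cx': 279.0094099586239, 'cy': 219.0296835458764, 'world_to_cam': array([[-1.06057214e-01, -9.94351827e-01, -4.03879875e-03,
         6.34640668e+01],
       [-9.70025122e-01,  1.04353915e-01, -2.19457339e-01,
         5.58448152e+02],
       [ 2.18639271e-01, -1.93572978e-02, -9.75613737e-01,
         1.08398855e+03],
       [ 0.00000000e+00,  0.00000000e+00,  0.00000000e+00,
         1.00000000e+00]])}
```

View pics/side0.png

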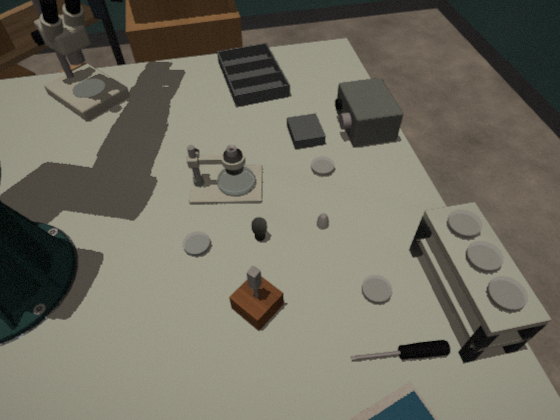

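View pics/top0.png

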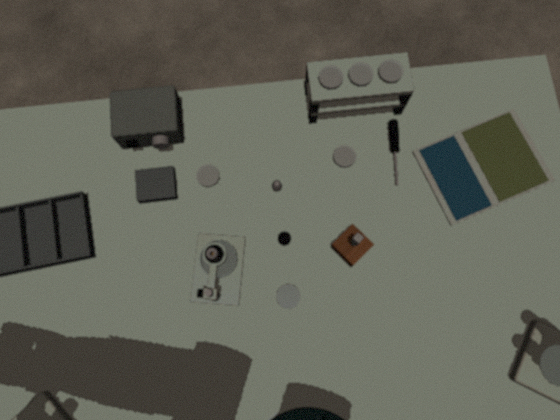

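Side view: the block with the drift is at (257,297), the tube and neck at (233,157), and the stand base at (227,185). Top view: the block is at (352,245), the tube at (214,253), and the post at (208,293). Next I'll enlarge both and get depth points.

```bash
cat > h.py <<'E'
import numpy as np,cv2
from cell import r
C={n:r.calibration(n) for n in("side","top")}
def ray(n,u,v):
    c=C[n];M=c["world_to_cam"];R,t=M[:3,:3],M[:3,3]
    return -R.T@t, R.T@np.array([(u-c["cx"])/c["fx"],(v-c["cy"])/c["fy"],1.])
def onz(n,u,v,z):
    o,d=ray(n,u,v);return o+d*(z-o[2])/d[2]
def pts(n,d):
    c=C[n];M=c["world_to_cam"];v,u=np.mgrid[:420,:560]
    P=np.stack([(u-c["cx"])/c["fx"]*d,(v-c["cy"])/c["fy"]*d,d],-1)
    return (P-M[:3,3])@M[:3,:3]
def tri(a,b):
    (o1,d1),(o2,d2)=ray("side",*a),ray("top",*b)
    s=np.linalg.lstsq(np.c_[d1,-d2],o2-o1,rcond=None)[0]
    p,q=o1+d1*s[0],o2+d2*s[1];return (p+q)/2,np.linalg.norm(p-q)
def proj(n,p):
    c=C[n];q=c["world_to_cam"]@np.r_[p,1];return c["fx"]*q[0]/q[2]+c["cx"],c["fy"]*q[1]/q[2]+c["cy"]
E
python3 - <<'E'
from h import *
S=np.load("side0.npz");T=np.load("top0.npz")
f=lambda p,x,y:cv2.resize(np.clip(p[y:y+60,x:x+80].astype(float)*1.4,0,255).astype(np.uint8),(400,300),interpolation=cv2.INTER_CUBIC)
im=np.vstack([np.hstack([f(S['p'],185,140),f(S['p'],220,262)]),np.hstack([f(T['p'],180,225),f(T['p'],312,215)])])
cv2.imwrite("pics/crop0.png",im[:,:,::-1])
for n,D in(("side",S),("top",T)):
    P=pts(n,D['d']);p=D['p'].astype(int)
    hsv=cv2.cvtColor(D['p'],cv2.COLOR_RGB2HSV)
    print(n,"table z",np.median(P[200:300,300:340,2]))
    x,y=(220,262) if n=="side" else (312,215)
    Q=P[y:y+60,x:x+80].reshape(-1,3)
    blk=Q[(abs(Q[:,2]-45)<5)];h=Q[(Q[:,2]>118)&(Q[:,2]<140)]
    print("block top",len(blk),np.median(blk,0),cv2.minAreaRect(blk[:,:2].astype(np.float32)))
    print("handle top",len(h),h.mean(0) if len(h) else 0,cv2.minAreaRect(h[:,:2].astype(np.float32)) if len(h) else 0)
    x,y=(185,140) if n=="side" else (180,225)
    Q=P[y:y+75,x:x+80].reshape(-1,3)
    hist,_=np.histogram(Q[:,2],np.arange(0,150,5));print(hist)
    b=Q[(abs(Q[:,2]-10)<4)];print("base",cv2.minAreaRect(b[:,:2].astype(np.float32)))
E
```

```text
side table z -2.2423487341685435
block top 1163 [ 488.36374891 -169.71451373   42.80027744] ((490.7725524902344, -163.94837951660156), (71.20697021484375, 70.72456359863281), 38.023284912109375)
handle top 124 [ 490.2378808  -165.52549241  124.69605866] ((490.50787353515625, -164.0057830810547), (18.223434448242188, 17.882080078125), 45.84933090209961)
[ 233 1514  451  104  165   23    9   13   12    9   26   37   36   16
   20   90   93  165  231  142   48   52   60   35    7    0    0    0
    0]
base ((471.96392822265625, 157.1724395751953), (117.80220794677734, 164.6494598388672), 79.50505065917969)
top table z -2.2987939695913084
block top 700 [ 484.30613851 -158.68977081   42.83742889] ((488.290283203125, -161.841552734375), (68.7073974609375, 70.26988220214844), 37.908939361572266)
handle top 70 [ 487.62181471 -161.67291818  125.20786636] ((487.7803039550781, -162.0770721435547), (17.785099029541016, 18.117103576660156), 44.48080825805664)
[ 670 1351  507   38  113   45    1    0    0    0    1    0    0    0
    4   15   29  169  275  178   43   31   54   28   20    0    0    0
    0]
base ((470.7291259765625, 152.6594696044922), (127.27751922607422, 157.76287841796875), 79.36348724365234)
```

View pics/crop0.png

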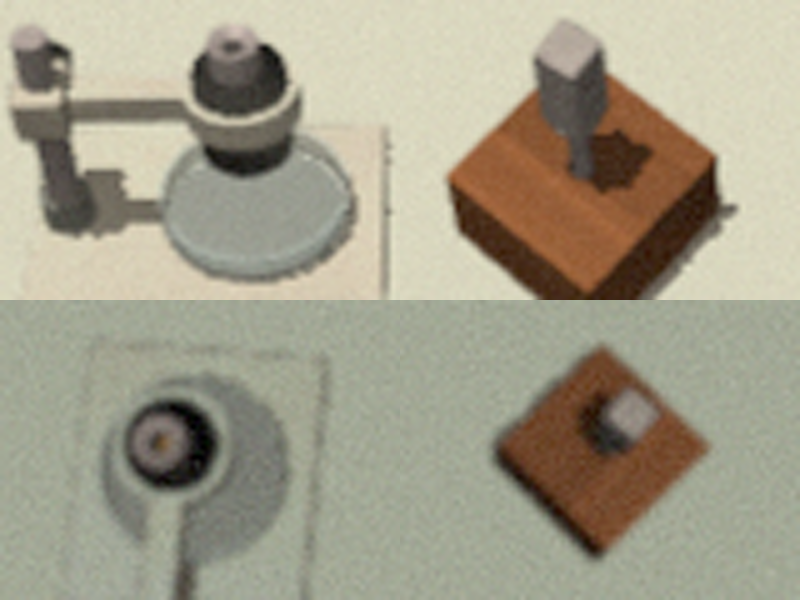

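The crops show the eccentric neck directly. In the top crop its centre is at about (158,440), against the barrel centre at (172,444). The handle is turned about 45°. Next I'll measure the neck and barrel circles.

Run:
```python
from h import *
from scipy.spatial.transform import Rotation as Ro
o=r.get_obs();print(Ro.from_quat(o['orientation']).as_matrix().round(3))
for n,(x,y,w,hh) in dict(side=(218,140,30,30),top=(200,238,32,32)).items():
    D=np.load(n+"0.npz");P=pts(n,D['d'])[y:y+hh,x:x+w];p=D['p'][y:y+hh,x:x+w].astype(int)
    Z=P[...,2]; 
    m=(Z>105)&(Z<125);Q=P[m]
    zt=np.percentile(Q[:,2],80);print(n,"n",m.sum(),"z top pct",np.percentile(Q[:,2],[10,50,80,95]))
    N=Q[Q[:,2]>zt-5];print(" neck circ",cv2.minEnclosingCircle(N[:,:2].astype(np.float32)),N.mean(0))
    B=P[(Z>85)&(Z<100)&(p.sum(-1)<130)];print(" barrel z",np.median(B[:,2]),cv2.minEnclosingCircle(B[:,:2].astype(np.float32)))
    print(np.round(Z).astype(int)[::1] if n=="top" else "")
    b=D['p'][y:y+hh,x:x+w].astype(int)
    if n=="top":
        for row in b.sum(-1): print(' '.join("%3d"%k for k in row))
```

```text
[[-0.938  0.346 -0.   ]
 [ 0.346  0.938 -0.001]
 [ 0.    -0.001 -1.   ]]
side n 84 z top pct [106.49914475 110.40327133 111.42859873 113.00244053]
 neck circ ((493.56536865234375, 157.92886352539062), 12.919706344604492) [493.71638739 156.66620951 110.36411064]
 barrel z 98.03270296813727 ((493.7409362792969, 152.63511657714844), 21.000791549682617)

top n 83 z top pct [107.43526269 110.97153454 112.72534407 114.46333475]
 neck circ ((490.4291687011719, 159.0235137939453), 11.922775268554688) [490.03980442 158.79688341 111.32827127]
 barrel z 98.10052811916233 ((491.9844055175781, 155.86825561523438), 19.223051071166992)
[[ 6 12  6 ...  6 10  7]
 [ 7  8  8 ...  9  6  8]
 [10  9  9 ...  6 11  6]
 ...
 [ 7  5 26 ...  8 12 14]
 [ 9  7 26 ... 12 14 10]
 [11  8  3 ... 11  6  9]]
333 336 337 327 340 345 331 346 339 350 346 339 343 327 342 333 348 341 341 352 342 335 340 344 349 349 339 342 348 334 328 326
340 332 341 339 337 339 343 334 346 336 334 321 318 333 328 326 330 318 340 333 306 290 312 326 348 349 341 341 348 339 345 336
341 332 324 324 336 339 346 339 342 350 319 330 317 306 292
[... 3080 characters left out ...]
 301 291 276 243 238 238 256 259 263 262 261 268 261 259 254
310 281 227 246 263 257 262 271 279 294 318 325 346 350 351 332 296 246 252 239 229 235 257 268 271 266 264 250 252 268 266 264
330 292 265 249 251 263 265 247 263 291 321 343 346 340 344 312 264 219 209 227 245 247 259 257 256 259 267 265 251 247 241 261
340 318 286 243 260 254 270 266 264 287 320 345 340 344 344 314 259 207 236 242 284 262 259 274 272 260 245 246 273 264 273 261
350 331 297 286 252 254 262 263 258 291 334 336 350 351 351 316 260 222 259 255 266 262 265 258 257 270 268 276 251 271 253 264
342 341 329 295 267 262 252 256 245 305 337 344 335 340 337 305 266 238 226 250 245 265 256 245 259 259 258 271 245 261 259 250
```

```bash
cat >> h.py <<'E'
from scipy.spatial.transform import Rotation as Ro
def go(p,yaw_y):
    "shift/turn in tool axes from measured pose to p with tool down and tool y at yaw_y deg"
    o=r.get_obs();R=Ro.from_quat(o['orientation'])
    a=np.radians(yaw_y);y=np.array([np.cos(a),np.sin(a),0]);z=np.array([0,0,-1.]);x=np.cross(y,z)
    G=Ro.from_matrix(np.c_[x,y,z])
    print("shift",R.inv().apply(np.array(p)-o['eef_pos']).round(2),"turn",(R.inv()*G).as_rotvec().round(4),"t",o['t'])
E
python3 - <<'E'
from h import *
go((480,250,400),45);go((489.5,-163,400),45)
print(onz("top",211.3,253,112.5))
E
```

```text
shift [-363.64 -299.02    4.45] turn [-9.000e-04  2.000e-04  4.316e-01] t 0.1
shift [-515.63 -683.16    4.82] turn [-9.000e-04  2.000e-04  4.316e-01] t 0.1
[490.91777541 159.80814025 112.5       ]
```

Emit:
carry_out(
  rows="-364 -299 4 0 0 0.432 60;-364 -299 4 0 0 0.432 60;-364 -299 4 0 0 0.432 60;-364 -299 4 0 0 0.432 60;-364 -299 4 0 0 0.432 60;-364 -299 4 0 0 0.432 60;-364 -299 4 0 0 0.432 60;-364 -299 4 0 0 0.432 60",
)

```text
t: 0.9
eef_pos: [445.0, 309.5, 401.3]
orientation: [0.383, 0.924, -0.0, -0.0]
wrist_force: [0.9, 1.1, 0.1]
width: 59.7
gripper_force: 0.0
```

```bash
python3 -c "
from h import *
go((489.5,-163,350),45)"
```

```text
shift [-365.62 -302.58   51.29] turn [-0.      0.     -0.0002] t 0.9
```

Emit:
carry_out(
  rows="-366 -303 20 0 0 0 60;-366 -303 20 0 0 0 60;-366 -303 20 0 0 0 60;-366 -303 20 0 0 0 60;-366 -303 30 0 0 0 60;-366 -303 40 0 0 0 60;-366 -303 50 0 0 0 60;-366 -303 50 0 0 0 60",
)

```text
t: 1.7
eef_pos: [481.3, -86.6, 365.1]
orientation: [0.383, 0.924, 0.0, 0.0]
wrist_force: [2.0, 0.5, -0.6]
width: 60.2
gripper_force: 0.0
```

```bash
python3 -c "
from h import *
go((489.5,-163,350),45)"
```

```text
shift [-59.82 -48.18  15.1 ] turn [ 0.0003  0.0004 -0.0005] t 1.7
```

Emit:
carry_out(
  rows="-20 -16 5 0 0 0 60;-20 -16 5 0 0 0 60;-20 -16 5 0 0 0 60;-20 -16 5 0 0 0 60",
)

```text
t: 2.1
eef_pos: [484.4, -109.3, 360.3]
orientation: [0.383, 0.924, 0.0, -0.0]
wrist_force: [-0.3, 0.5, 0.2]
width: 60.0
gripper_force: 0.0
```

Run:
```python
from h import *
go((489.5,-163,350),45)
S,_=r.snapshot("side");T,_=r.snapshot("top")
f=lambda p,x,y:cv2.resize(np.clip(p[y:y+75,x:x+100].astype(float)*1.4,0,255).astype(np.uint8),(400,300),interpolation=cv2.INTER_CUBIC)
cv2.imwrite("pics/g1.png",np.hstack([f(S,210,235),f(T,300,205)])[:,:,::-1])
go((489.5,-163,350),45)
```

```text
shift [-41.63 -34.38  10.29] turn [ 0.     -0.0002  0.0002] t 2.1
shift [-41.68 -34.6   10.43] turn [0.0002 0.0002 0.0009] t 2.2
```

View pics/g1.png

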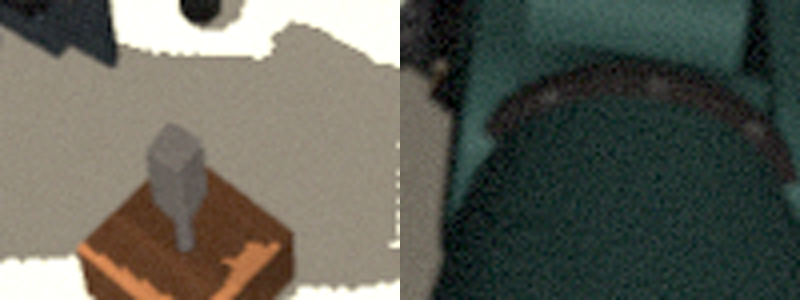

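The side crop shows the handle top at about (174,135), standing in the block. The gripper is still off to the left, and the arm hides the top view. I'll go on to a point above the handle.

Emit:
carry_out(
  rows="-42 -34 10 0 0 0 60;-42 -34 10 0 0 0 60;-42 -34 10 0 0 0 60;-42 -34 10 0 0 0 60;-42 -34 10 0 0 0 60",
)

```text
t: 2.7
eef_pos: [490.0, -162.8, 350.4]
orientation: [0.382, 0.924, 0.0, 0.0]
wrist_force: [-0.8, -0.0, 0.5]
width: 59.7
gripper_force: 0.0
```

Run:
```python
from h import *
go((489.5,-163,278),45)
S,_=r.snapshot("side")
cv2.imwrite("pics/g2.png",cv2.resize(S[170:350,160:360],(800,720))[:600,:,::-1])
print([np.round((np.array(proj("side",p))-[160,170])*4) for p in ((489.5,-163,159),(489.5,-163,128))])
```

```text
shift [ 0.24 -0.52 72.42] turn [0.0001 0.     0.0006] t 2.7
[array([366., 361.]), array([371., 402.])]
```

View pics/g2.png

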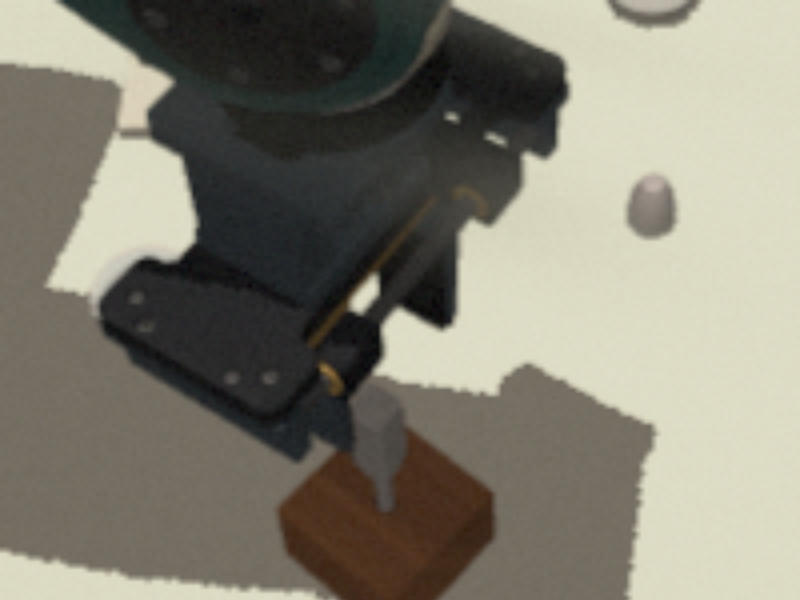

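The fingers straddle the handle: the near fingertip is at about (330,450), the far one at (440,325), and the handle top at (380,400). I'll descend.

Emit:
carry_out(
  rows="0 0 20 0 0 0 60;0 0 40 0 0 0 60;0 0 60 0 0 0 60;0 0 72 0 0 0 60;0 0 72 0 0 0 40;0 0 72 0 0 0 26;0 0 72 0 0 0 26;0 0 72 0 0 0 26",
)

```text
t: 3.55
eef_pos: [490.4, -163.8, 279.1]
orientation: [0.383, 0.924, 0.0, 0.001]
wrist_force: [0.1, -0.5, -0.1]
width: 31.0
gripper_force: 0.0
```

Emit:
carry_out(
  rows="0 0 0 0 0 0 23;0 0 0 0 0 0 22;0 0 0 0 0 0 21;0 0 0 0 0 0 20;0 0 0 0 0 0 20",
)

```text
t: 4.05
eef_pos: [490.1, -163.8, 278.2]
orientation: [0.383, 0.924, -0.0, -0.0]
wrist_force: [0.2, 0.5, -0.2]
width: 20.3
gripper_force: 0.0
```

Emit:
carry_out(
  rows="0 0 0 0 0 0 18;0 0 0 0 0 0 16;0 0 0 0 0 0 10;0 0 0 0 0 0 10;0 0 0 0 0 0 10",
)

```text
t: 4.55
eef_pos: [490.2, -163.7, 278.2]
orientation: [0.383, 0.924, 0.0, 0.0]
wrist_force: [3.5, 3.4, -2.6]
width: 17.9
gripper_force: 29.9
```

Emit:
carry_out(
  rows="0 0.5 -3 0 0 0 10;0 0.5 -8 0 0 0 10;0 0.5 -14 0 0 0 10;0 0.5 -20 0 0 0 10;0 0.5 -26 0 0 0 10;0 0.5 -32 0 0 0 10;0 0.5 -38 0 0 0 10;0 0.5 -44 0 0 0 10",
)

```text
t: 5.35
eef_pos: [490.4, -163.5, 322.8]
orientation: [0.383, 0.924, -0.0, 0.0]
wrist_force: [0.2, 0.3, -1.8]
width: 18.1
gripper_force: 30.0
```

Emit:
carry_out(
  rows="0 0 -40 0 0 0 10;0 0 -80 0 0 0 10;0 0 -100 0 0 0 10;0 0 -100 0 0 0 10;0 0 -100 0 0 0 10",
)

```text
t: 5.85
eef_pos: [490.2, -163.3, 422.0]
orientation: [0.383, 0.924, -0.0, 0.0]
wrist_force: [0.1, 0.7, -1.4]
width: 17.6
gripper_force: 30.0
```

Run:
```python
from h import *
go((492,158.5,405),45)
print(r.get_obs()['wrist_force'],r.get_obs()['width'])
S,_=r.snapshot("side")
cv2.imwrite("pics/g3.png",cv2.resize(S[150:330,160:360],(600,540))[:,:,::-1])
```

```text
shift [226.36 228.79  16.96] turn [-0.      0.0002 -0.0003] t 5.85
[ 0.08503478  0.69986658 -1.35397432] 17.5675447675824
```

View pics/g3.png

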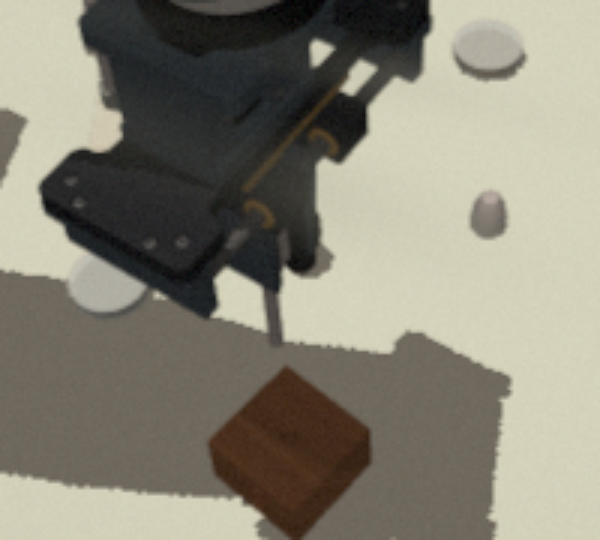

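The rod is held upright. Its tip is at about (278,343) in the crop and the empty block hole at (287,435). Now over to the tube.

Emit:
carry_out(
  rows="226.5 228.5 0 0 0 0 10;226.5 228.5 0 0 0 0 10;226.5 228.5 0 0 0 0 10;226.5 228.5 0 0 0 0 10;226.5 228.5 0 0 0 0 10;226.5 228.5 0 0 0 0 10;226.5 228.5 0 0 0 0 10;226.5 228.5 0 0 0 0 10",
)

```text
t: 6.7
eef_pos: [491.5, 160.7, 420.6]
orientation: [0.381, 0.924, -0.001, -0.001]
wrist_force: [-1.1, -0.1, -0.8]
width: 18.0
gripper_force: 30.0
```

Emit:
carry_out(
  rows="0 0 0 0 0 0 10;0 0 5 0 0 0 10;0 0 10 0 0 0 10;0 0 10 0 0 0 10",
)

```text
t: 7.1
eef_pos: [491.8, 157.5, 411.2]
orientation: [0.383, 0.924, -0.0, -0.001]
wrist_force: [0.4, 0.1, -1.6]
width: 17.8
gripper_force: 30.0
```

Run:
```python
from h import *
go((492.7,158.0,405),45)
S,_=r.snapshot("side")
f=lambda p,x,y:cv2.resize(np.clip(p[y:y+75,x:x+100].astype(float)*1.3,0,255).astype(np.uint8),(800,600),interpolation=cv2.INTER_CUBIC)
cv2.imwrite("pics/n1.png",f(S,180,110)[:,:,::-1])
```

```text
shift [-0.27  1.02  6.15] turn [-0.0013 -0.0008 -0.0017] t 7.1
```

View pics/n1.png

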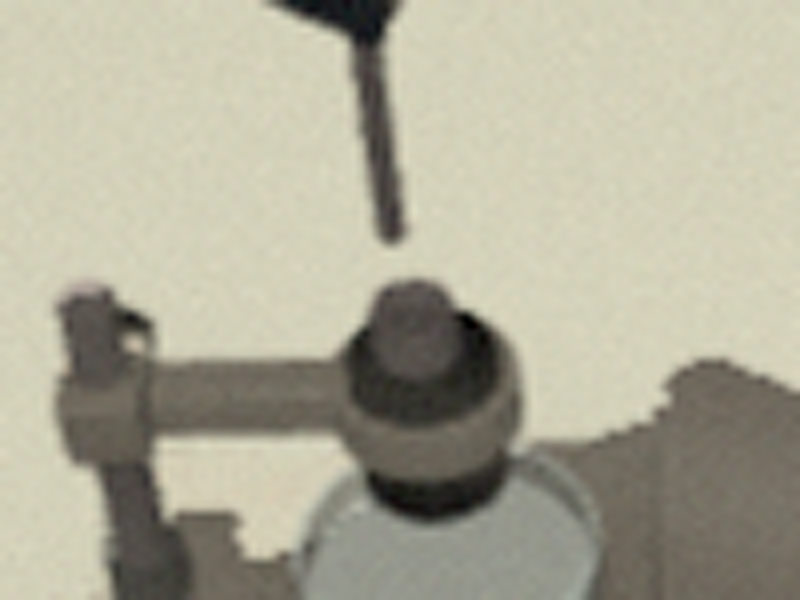

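The rod tip is at crop (393,235) and the neck's top face centre at about (413,312). I'll compare the two in the same camera frame.

Run:
```python
from h import *
t=onz("side",229.1,139.1,138.7);n=onz("side",231.6,149.0,112.7);print(t,n,n-t)
o,d=ray("side",231.6,149.0);print("sens per px",onz("side",232.6,149,112.7)-n,onz("side",231.6,150,112.7)-n, "per mm z",onz("side",231.6,149,113.7)-n)
for u,v in((231.2,148.6),(231.4,148.6),(231.6,148.2)):print(onz("side",u,v,112.7))
```

```text
[491.19734456 157.46256484 138.7       ] [493.47123282 154.55941497 112.7       ] [  2.27388826  -2.90314987 -26.        ]
sens per px [ 2.11273568 -0.46362792  0.        ] [-0.40382078 -3.13332472  0.        ] per mm z [-0.03939873 -1.10337875  1.        ]
[492.78736083 156.00226978 112.7       ]
[493.21031483 155.90944122 112.7       ]
[493.79557303 157.07603436 112.7       ]
```

Emit:
carry_out(
  rows="-0.5 1.5 5 0 0 0 10;-0.5 1.5 10 0 0 0 10;-0.5 1.5 15 0 0 0 10;-0.5 1.5 20 0 0 0 10;-0.5 1.5 21 0 0 0 10;-0.5 1.5 21 0 0 0 10",
)

```text
t: 7.75
eef_pos: [493.4, 159.0, 391.0]
orientation: [0.383, 0.924, -0.0, -0.0]
wrist_force: [0.3, -0.3, -1.1]
width: 18.0
gripper_force: 30.0
```

Run:
```python
from h import *
go((493.3,158.0,385.2),45);o=r.get_obs();print(o['eef_pos'],o['wrist_force'],o['torque'])
```

```text
shift [-0.68 -0.77  5.78] turn [-0.0004 -0.0002 -0.0004] t 7.75
[493.37017284 159.02895525 390.97655919] [ 0.25896567 -0.30931291 -1.09914319] [-0.05788046  0.01059531  0.04516381]
```

Emit:
carry_out(
  rows="-0.5 -0.5 1 0 0 0 10;-0.5 -0.5 2 0 0 0 10;-0.5 -0.5 3 0 0 0 10;-0.5 -0.5 3.7 0 0 0 10;-0.5 -0.5 4.4 0 0 0 10;-0.5 -0.5 5 0 0 0 10;-0.5 -0.5 5.5 0 0 0 10;-0.5 -0.5 5.5 0 0 0 10",
)

```text
t: 8.55
eef_pos: [493.4, 158.3, 385.7]
orientation: [0.383, 0.924, -0.0, -0.0]
wrist_force: [0.7, 0.1, -0.7]
width: 18.1
gripper_force: 30.0
```

Emit:
carry_out(
  rows="0 0 0.5 0 0 0 10;0 0 1 0 0 0 10;0 0 1 0 0 0 10",
)

```text
t: 8.85
eef_pos: [493.4, 158.3, 384.7]
orientation: [0.383, 0.924, -0.0, -0.0]
wrist_force: [0.9, -0.8, -1.4]
width: 17.6
gripper_force: 30.0
```

Emit:
carry_out(
  rows="0 0 0.5 0 0 0 10;0 0 1 0 0 0 10;0 0 1 0 0 0 10",
)

```text
t: 9.15
eef_pos: [493.4, 158.3, 383.7]
orientation: [0.383, 0.924, -0.0, -0.0]
wrist_force: [0.2, -0.5, -0.6]
width: 17.8
gripper_force: 30.0
```

Emit:
carry_out(
  rows="0 0 0.5 0 0 0 10;0 0 1 0 0 0 10;0 0 1 0 0 0 10",
)

```text
t: 9.45
eef_pos: [493.4, 158.3, 382.7]
orientation: [0.383, 0.924, -0.0, -0.0]
wrist_force: [-0.6, 0.5, -0.8]
width: 18.0
gripper_force: 30.0
```

Emit:
carry_out(
  rows="0 0 0.5 0 0 0 10;0 0 1 0 0 0 10;0 0 1 0 0 0 10",
)

```text
t: 9.75
eef_pos: [493.4, 158.3, 381.7]
orientation: [0.383, 0.924, -0.0, -0.0]
wrist_force: [-0.7, -0.1, -1.7]
width: 17.7
gripper_force: 30.0
```

Emit:
carry_out(
  rows="0 0 0.5 0 0 0 10;0 0 1 0 0 0 10;0 0 1 0 0 0 10",
)

```text
t: 10.05
eef_pos: [493.4, 158.3, 380.7]
orientation: [0.383, 0.924, -0.0, -0.0]
wrist_force: [0.3, -0.1, -1.3]
width: 18.0
gripper_force: 30.0
```

Emit:
carry_out(
  rows="0 0 0.4 0 0 0 10;0 0 0.8 0 0 0 10;0 0 1.2 0 0 0 10;0 0 1.5 0 0 0 10;0 0 1.5 0 0 0 10",
)

```text
t: 10.55
eef_pos: [493.4, 158.3, 379.2]
orientation: [0.383, 0.924, -0.0, 0.0]
wrist_force: [-0.4, 0.1, -1.3]
width: 17.4
gripper_force: 30.0
```

Emit:
carry_out(
  rows="0 0 0.4 0 0 0 10;0 0 0.8 0 0 0 10;0 0 1.2 0 0 0 10;0 0 1.5 0 0 0 10;0 0 1.5 0 0 0 10",
)

```text
t: 11.05
eef_pos: [493.4, 158.3, 377.7]
orientation: [0.383, 0.924, -0.0, -0.0]
wrist_force: [-0.1, 0.5, -1.2]
width: 18.2
gripper_force: 30.0
```

Emit:
carry_out(
  rows="0 0 0.6 0 0 0 10;0 0 1.2 0 0 0 10;0 0 1.8 0 0 0 10;0 0 2.4 0 0 0 10;0 0 3 0 0 0 10;0 0 3 0 0 0 10",
)

```text
t: 11.65
eef_pos: [493.4, 158.3, 374.7]
orientation: [0.383, 0.924, -0.0, -0.0]
wrist_force: [-0.1, 0.5, -0.3]
width: 18.0
gripper_force: 30.0
```

Emit:
carry_out(
  rows="0 0 0.6 0 0 0 10;0 0 1.2 0 0 0 10;0 0 1.8 0 0 0 10;0 0 2.4 0 0 0 10;0 0 3 0 0 0 10;0 0 3 0 0 0 10",
)

```text
t: 12.25
eef_pos: [493.4, 158.3, 371.6]
orientation: [0.383, 0.924, -0.0, -0.0]
wrist_force: [-0.2, -0.0, -1.6]
width: 17.7
gripper_force: 30.0
```

Run:
```python
from h import *
S,_=r.snapshot("side")
f=lambda p,x,y:cv2.resize(np.clip(p[y:y+60,x:x+80].astype(float)*1.5,0,255).astype(np.uint8),(640,480),interpolation=cv2.INTER_CUBIC)
cv2.imwrite("pics/n2.png",f(S,190,120)[:,:,::-1])
```

```text
(no output)
```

View pics/n2.png

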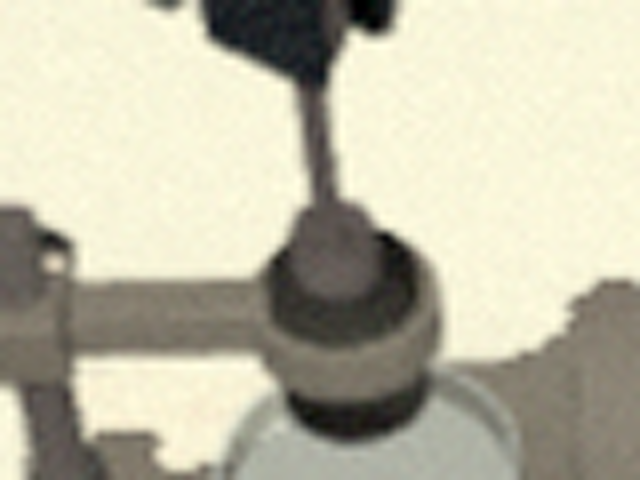

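The crop shows the shank reaching the neck's top face at (325,195), near the face centre in x (335). It meets no contact and sits 13 mm below the expected rim, so it appears to be in the bore. I'll continue gently.

Emit:
carry_out(
  rows="0 0 0.6 0 0 0 10;0 0 1.2 0 0 0 10;0 0 1.8 0 0 0 10;0 0 2.4 0 0 0 10;0 0 3 0 0 0 10;0 0 3.5 0 0 0 10;0 0 4 0 0 0 10",
)

```text
t: 13.0
eef_pos: [493.4, 158.3, 367.7]
orientation: [0.383, 0.924, -0.0, 0.0]
wrist_force: [0.1, -0.2, -1.4]
width: 17.5
gripper_force: 30.0
```

Emit:
carry_out(
  rows="0 0 0.6 0 0 0 10;0 0 1.2 0 0 0 10;0 0 1.8 0 0 0 10;0 0 2.4 0 0 0 10;0 0 3 0 0 0 10;0 0 3.5 0 0 0 10;0 0 4 0 0 0 10",
)

```text
t: 13.7
eef_pos: [493.4, 158.3, 363.7]
orientation: [0.383, 0.924, -0.0, 0.0]
wrist_force: [-0.4, 0.4, -1.1]
width: 17.5
gripper_force: 30.0
```

Emit:
carry_out(
  rows="0 0 0.6 0 0 0 10;0 0 1.2 0 0 0 10;0 0 1.8 0 0 0 10;0 0 2.4 0 0 0 10;0 0 3 0 0 0 10;0 0 3.5 0 0 0 10",
)

```text
t: 14.3
eef_pos: [493.4, 158.3, 360.2]
orientation: [0.383, 0.924, -0.0, -0.0]
wrist_force: [0.5, 0.7, -0.9]
width: 18.1
gripper_force: 30.0
```

Emit:
carry_out(
  rows="0 0 0.4 0 0 0 10;0 0 0.8 0 0 0 10;0 0 1.2 0 0 0 10;0 0 1.6 0 0 0 10;0 0 2 0 0 0 10;0 0 2.4 0 0 0 10;0 0 2.8 0 0 0 10;0 0 3.2 0 0 0 10",
)

```text
t: 15.1
eef_pos: [493.4, 158.3, 357.0]
orientation: [0.383, 0.924, 0.0, 0.0]
wrist_force: [-0.3, 0.4, -2.2]
width: 17.9
gripper_force: 30.0
```

Emit:
carry_out(
  rows="0 0 0.4 0 0 0 10;0 0 0.8 0 0 0 10;0 0 1.2 0 0 0 10;0 0 1.6 0 0 0 10;0 0 2 0 0 0 10;0 0 2.4 0 0 0 10;0 0 2.8 0 0 0 10;0 0 3.2 0 0 0 10",
)

```text
t: 15.9
eef_pos: [493.7, 158.5, 354.4]
orientation: [0.383, 0.924, 0.0, 0.0]
wrist_force: [-1.2, 0.8, 8.3]
width: 18.0
gripper_force: 30.0
```

Emit:
carry_out(
  rows="0 0 0.4 0 0 0 10;0 0 0.8 0 0 0 10;0 0 1.2 0 0 0 10;0 0 1.6 0 0 0 10;0 0 2 0 0 0 10;0 0 2.4 0 0 0 10",
)

```text
t: 16.5
eef_pos: [493.9, 158.5, 352.4]
orientation: [0.383, 0.924, 0.001, 0.001]
wrist_force: [-1.6, 1.0, 12.7]
width: 17.9
gripper_force: 30.0
```

Emit:
carry_out(
  rows="0 0 0.4 0 0 0 10;0 0 0.8 0 0 0 10;0 0 1.2 0 0 0 10;0 0 1.6 0 0 0 10;0 0 2 0 0 0 10;0 0 2.4 0 0 0 10",
)

```text
t: 17.1
eef_pos: [493.9, 158.6, 350.0]
orientation: [0.383, 0.924, 0.001, 0.001]
wrist_force: [-1.4, 2.7, 10.5]
width: 17.7
gripper_force: 30.0
```

Emit:
carry_out(
  rows="0 0 0.4 0 0 0 10;0 0 0.8 0 0 0 10;0 0 1.2 0 0 0 10;0 0 1.6 0 0 0 10;0 0 2 0 0 0 10;0 0 2.4 0 0 0 10;0 0 2.8 0 0 0 10",
)

```text
t: 17.8
eef_pos: [493.9, 158.5, 347.1]
orientation: [0.383, 0.924, 0.001, 0.001]
wrist_force: [-1.1, 1.4, 10.5]
width: 17.6
gripper_force: 30.0
```

Emit:
carry_out(
  rows="0 0 0.4 0 0 0 10;0 0 0.8 0 0 0 10;0 0 1.2 0 0 0 10;0 0 1.6 0 0 0 10;0 0 2 0 0 0 10;0 0 2.4 0 0 0 10",
)

```text
t: 18.4
eef_pos: [493.8, 158.4, 344.4]
orientation: [0.383, 0.924, 0.0, 0.001]
wrist_force: [-0.1, -0.8, 5.5]
width: 17.8
gripper_force: 30.0
```

Emit:
carry_out(
  rows="0 0 0.4 0 0 0 10;0 0 0.8 0 0 0 10;0 0 1.2 0 0 0 10;0 0 1.6 0 0 0 10;0 0 2 0 0 0 10;0 0 2.4 0 0 0 10;0 0 2.8 0 0 0 10;0 0 3.2 0 0 0 10",
)

```text
t: 19.2
eef_pos: [493.8, 158.4, 341.2]
orientation: [0.383, 0.924, 0.0, 0.001]
wrist_force: [-0.8, -0.8, 6.8]
width: 17.9
gripper_force: 30.0
```

Emit:
carry_out(
  rows="0 0 0.4 0 0 0 10;0 0 0.8 0 0 0 10;0 0 1.2 0 0 0 10;0 0 1.6 0 0 0 10;0 0 2 0 0 0 10;0 0 2.4 0 0 0 10",
)

```text
t: 19.8
eef_pos: [493.8, 158.4, 338.7]
orientation: [0.383, 0.924, 0.0, 0.001]
wrist_force: [-0.5, 0.2, 5.9]
width: 18.1
gripper_force: 30.0
```

Emit:
carry_out(
  rows="0 0 0.4 0 0 0 10;0 0 0.8 0 0 0 10;0 0 1.2 0 0 0 10;0 0 1.6 0 0 0 10;0 0 2 0 0 0 10;0 0 2.4 0 0 0 10",
)

```text
t: 20.4
eef_pos: [493.8, 158.4, 336.3]
orientation: [0.383, 0.924, 0.0, 0.0]
wrist_force: [0.8, 0.0, 5.7]
width: 18.0
gripper_force: 30.0
```

Emit:
carry_out(
  rows="0 0 0.4 0 0 0 10;0 0 0.8 0 0 0 10;0 0 1.2 0 0 0 10;0 0 1.6 0 0 0 10",
)

```text
t: 20.8
eef_pos: [493.3, 158.2, 334.0]
orientation: [0.383, 0.924, -0.0, -0.0]
wrist_force: [1.4, -1.1, -0.0]
width: 17.9
gripper_force: 30.0
```

Emit:
carry_out(
  rows="0 0 0.4 0 0 0 10;0 0 0.8 0 0 0 10;0 0 1.2 0 0 0 10;0 0 1.6 0 0 0 10",
)

```text
t: 21.2
eef_pos: [493.3, 158.3, 332.6]
orientation: [0.383, 0.924, -0.0, -0.0]
wrist_force: [0.8, -1.2, -0.6]
width: 17.9
gripper_force: 30.0
```

Run:
```python
from h import *
S,_=r.snapshot("side")
f=lambda p,x,y:cv2.resize(np.clip(p[y:y+60,x:x+80].astype(float)*1.5,0,255).astype(np.uint8),(640,480),interpolation=cv2.INTER_CUBIC)
cv2.imwrite("pics/n3.png",f(S,195,140)[:,:,::-1])
o=r.get_obs();print(o['wrist_force'],o['eef_pos'])
```

```text
[ 1.34833707 -1.08552423 -0.91291232] [493.35547568 158.29209297 332.50515581]
```

View pics/n3.png

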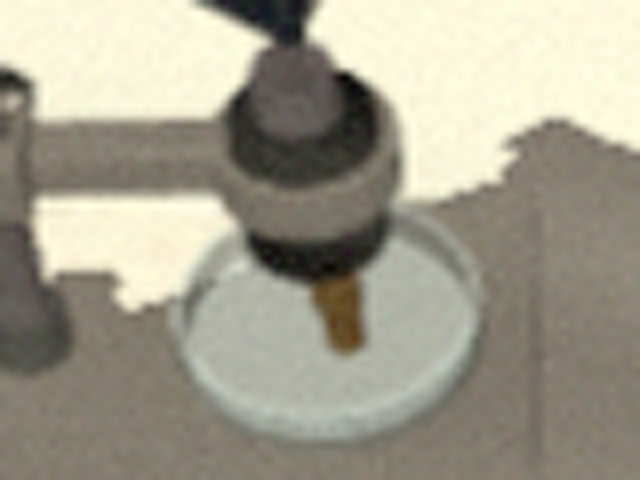

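The brass spacer shows below the tube, its lower end at crop (345,350). I'll check whether that is on the dish floor or still hanging.

Run:
```python
from h import *
for z in (13,33,62):
    print(z,(np.array(proj("side",(493.5,154.5,z-2.3)))-[195,140])*8)
S,d=r.snapshot("side");P=pts("side",d);p=S.astype(int)
m=np.zeros((420,560),bool);m[170:190,225:250]=1
m&=(p[...,0]-p[...,2]>30);print(m.sum());Q=P[m];print(np.percentile(Q,[5,50,95],axis=0).round(1))
```

```text
13 [328.46097954 330.76282244]
33 [321.94807919 283.34968194]
62 [312.12863394 211.8652875 ]
34
[[492.4 141.6  16. ]
 [496.7 144.8  31.8]
 [500.8 147.3  39.7]]
```

The spacer's lowest points lie at z≈16 and its top at about 42. It stands free in the dish, so I'll withdraw.

Emit:
carry_out(
  rows="0 0 -3 0 0 0 10;0 0 -8 0 0 0 10;0 0 -14 0 0 0 10;0 0 -20 0 0 0 10;0 0 -26 0 0 0 10;0 0 -32 0 0 0 10;0 0 -38 0 0 0 10;0 0 -44 0 0 0 10",
)

```text
t: 22.1
eef_pos: [493.4, 158.3, 377.2]
orientation: [0.383, 0.924, 0.0, 0.0]
wrist_force: [0.4, 0.3, -0.8]
width: 17.9
gripper_force: 30.0
```

Emit:
carry_out(
  rows="0 0 -6 0 0 0 10;0 0 -14 0 0 0 10;0 0 -25 0 0 0 10;0 0 -40 0 0 0 10;0 0 -46 0 0 0 10;0 0 -46 0 0 0 10",
)

```text
t: 22.7
eef_pos: [493.6, 158.4, 424.0]
orientation: [0.383, 0.924, 0.001, 0.001]
wrist_force: [0.9, -0.3, -1.7]
width: 17.6
gripper_force: 30.0
```

Run:
```python
from h import *
o=r.get_obs();print(o['wrist_force'])
go((490.3,-163.5,422),45)
```

```text
[ 0.91318198 -0.27288586 -1.7169616 ]
shift [-225.32 -229.87    1.83] turn [ 0.0019  0.0011 -0.0004] t 22.7
```

Emit:
carry_out(
  rows="-225.3 -229.9 0 0 0 0 10;-225.3 -229.9 0 0 0 0 10;-225.3 -229.9 0 0 0 0 10;-225.3 -229.9 0 0 0 0 10;-225.3 -229.9 0 0 0 0 10;-225.3 -229.9 0 0 0 0 10;-225.3 -229.9 0 0 0 0 10;-225.3 -229.9 0 0 0 0 10",
)

```text
t: 23.5
eef_pos: [489.8, -166.0, 422.3]
orientation: [0.384, 0.923, -0.0, -0.0]
wrist_force: [-0.5, -0.0, -1.7]
width: 17.9
gripper_force: 30.0
```

Emit:
carry_out(
  rows="0 0 20 0 0 0 10;0 0 50 0 0 0 10;0 0 80 0 0 0 10;0 0 90 0 0 0 10;0 0 90 0 0 0 10;0 0 90 0 0 0 10",
)

```text
t: 24.1
eef_pos: [490.4, -163.4, 333.6]
orientation: [0.383, 0.924, 0.0, 0.0]
wrist_force: [-1.0, 0.2, -0.8]
width: 18.3
gripper_force: 30.0
```

Run:
```python
from h import *
o=r.get_obs();print(o['eef_pos'],o['wrist_force'])
go((490.3,-163.5,322),45)
```

```text
[ 490.43736715 -163.39528904  333.55908263] [-1.02243459  0.22588549 -0.78106278]
shift [ 0.03 -0.17 11.56] turn [ 0.0003  0.0006 -0.0001] t 24.1
```

Emit:
carry_out(
  rows="0 0 4 0 0 0 10;0 0 8 0 0 0 10;0 0 12 0 0 0 10;0 0 15 0 0 0 10;0 0 15 0 0 0 10",
)

```text
t: 24.6
eef_pos: [489.9, -163.5, 317.2]
orientation: [0.383, 0.924, -0.0, -0.0]
wrist_force: [-0.1, 0.2, -1.9]
width: 17.9
gripper_force: 30.0
```

Emit:
carry_out(
  rows="0 0 0.7 0 0 0 10;0 0 1.4 0 0 0 10;0 0 2.1 0 0 0 10;0 0 2.8 0 0 0 10;0 0 3.5 0 0 0 10;0 0 3.5 0 0 0 10",
)

```text
t: 25.2
eef_pos: [490.1, -163.5, 314.1]
orientation: [0.383, 0.924, 0.0, 0.0]
wrist_force: [0.7, 1.0, -1.6]
width: 17.6
gripper_force: 30.0
```

Emit:
carry_out(
  rows="0 0 0.5 0 0 0 10;0 0 1 0 0 0 10;0 0 1.5 0 0 0 10;0 0 2 0 0 0 10;0 0 2 0 0 0 10",
)

```text
t: 25.7
eef_pos: [490.1, -163.6, 312.1]
orientation: [0.383, 0.924, 0.0, 0.0]
wrist_force: [1.5, 1.3, 0.9]
width: 17.9
gripper_force: 30.0
```

Emit:
carry_out(
  rows="0 0.5 0 0 0 0 10;0 0.5 0.7 0 0 0 10;0 0.5 1.4 0 0 0 10;0 0.5 2 0 0 0 10;0 0.5 2 0 0 0 10",
)

```text
t: 26.2
eef_pos: [490.3, -163.2, 310.0]
orientation: [0.383, 0.924, -0.0, -0.0]
wrist_force: [0.9, 0.6, -1.3]
width: 17.8
gripper_force: 30.0
```

Emit:
carry_out(
  rows="0 0 0.7 0 0 0 10;0 0 1.4 0 0 0 10;0 0 2 0 0 0 10;0 0 2 0 0 0 10",
)

```text
t: 26.6
eef_pos: [490.3, -163.2, 308.0]
orientation: [0.383, 0.924, -0.0, -0.0]
wrist_force: [0.3, 0.0, -1.4]
width: 17.9
gripper_force: 30.0
```

In the hole and free. I'll lower it the rest of the way.

Emit:
carry_out(
  rows="0 0 2 0 0 0 10;0 0 4 0 0 0 10;0 0 6 0 0 0 10;0 0 8 0 0 0 10;0 0 10 0 0 0 10;0 0 12 0 0 0 10;0 0 14 0 0 0 10;0 0 14 0 0 0 10",
)

```text
t: 27.4
eef_pos: [490.3, -163.2, 293.9]
orientation: [0.383, 0.924, 0.0, -0.0]
wrist_force: [0.8, 0.6, -1.6]
width: 17.9
gripper_force: 30.0
```

Emit:
carry_out(
  rows="0 0 2 0 0 0 10;0 0 4 0 0 0 10;0 0 6 0 0 0 10;0 0 8 0 0 0 10;0 0 10 0 0 0 10;0 0 12 0 0 0 10;0 0 12 0 0 0 10",
)

```text
t: 28.1
eef_pos: [490.3, -163.2, 281.9]
orientation: [0.383, 0.924, 0.0, -0.0]
wrist_force: [0.8, 0.2, -2.5]
width: 17.6
gripper_force: 30.0
```

Emit:
carry_out(
  rows="0 0 0.6 0 0 0 10;0 0 1.2 0 0 0 10;0 0 1.8 0 0 0 10;0 0 1.8 0 0 0 10",
)

```text
t: 28.5
eef_pos: [490.4, -163.2, 280.3]
orientation: [0.383, 0.924, -0.0, -0.0]
wrist_force: [0.8, -0.3, -2.0]
width: 17.7
gripper_force: 30.0
```

Emit:
carry_out(
  rows="0 0 0.5 0 0 0 10;0 0 1 0 0 0 10;0 0 1.5 0 0 0 10;0 0 1.5 0 0 0 10",
)

```text
t: 28.9
eef_pos: [490.4, -163.2, 278.8]
orientation: [0.383, 0.924, -0.0, 0.0]
wrist_force: [0.7, -0.9, -1.7]
width: 17.5
gripper_force: 30.0
```

Emit:
carry_out(
  rows="0 0 0.3 0 0 0 10;0 0 0.6 0 0 0 10;0 0 0.6 0 0 0 10",
)

```text
t: 29.2
eef_pos: [490.4, -163.2, 278.3]
orientation: [0.383, 0.924, 0.0, 0.0]
wrist_force: [-0.0, 0.5, 0.5]
width: 17.8
gripper_force: 30.0
```

On the floor at the original height. I'll release.

Emit:
carry_out(
  rows="0 0 0 0 0 0 22;0 0 0 0 0 0 30;0 0 0 0 0 0 50;0 0 0 0 0 0 60;0 0 0 0 0 0 60",
)

```text
t: 29.7
eef_pos: [490.4, -163.2, 278.2]
orientation: [0.383, 0.924, -0.0, -0.0]
wrist_force: [-0.2, -0.0, 0.2]
width: 51.4
gripper_force: 0.0
```

Emit:
carry_out(
  rows="0 0 -20 0 0 0 60;0 0 -50 0 0 0 60;0 0 -90 0 0 0 60;0 0 -130 0 0 0 60;40 40 -130 0 0 0 60;80 80 -130 0 0 0 60;110 110 -130 0 0 0 60;110 110 -130 0 0 0 60",
)

```text
t: 30.5
eef_pos: [489.9, -4.0, 408.4]
orientation: [0.381, 0.924, 0.0, -0.0]
wrist_force: [-0.3, -0.5, -0.2]
width: 60.0
gripper_force: 0.0
```

Run:
```python
from h import *
S,d=r.snapshot("side");P=pts("side",d)
Q=P[262:322,220:300].reshape(-1,3);h=Q[(Q[:,2]>115)&(Q[:,2]<140)]
print(len(h),h.mean(0),np.percentile(h[:,2],[50,95]),cv2.minAreaRect(h[:,:2].astype(np.float32)))
im=S[130:340,140:420];cv2.imwrite("pics/f.png",cv2.resize(np.clip(im*1.3,0,255).astype(np.uint8),(800,600))[:,:,::-1])
o=r.get_obs();print(o['t'],o['wrist_force'],o['width'])
```

```text
141 [ 489.64808788 -166.99701425  123.83554848] [125.12573764 127.18989564] ((489.6244201660156, -165.11251831054688), (17.88397979736328, 18.110118865966797), 45.74243927001953)
30.55 [-0.66576769 -0.16858886 -0.7927011 ] 60.04896080851843
```

View pics/f.png

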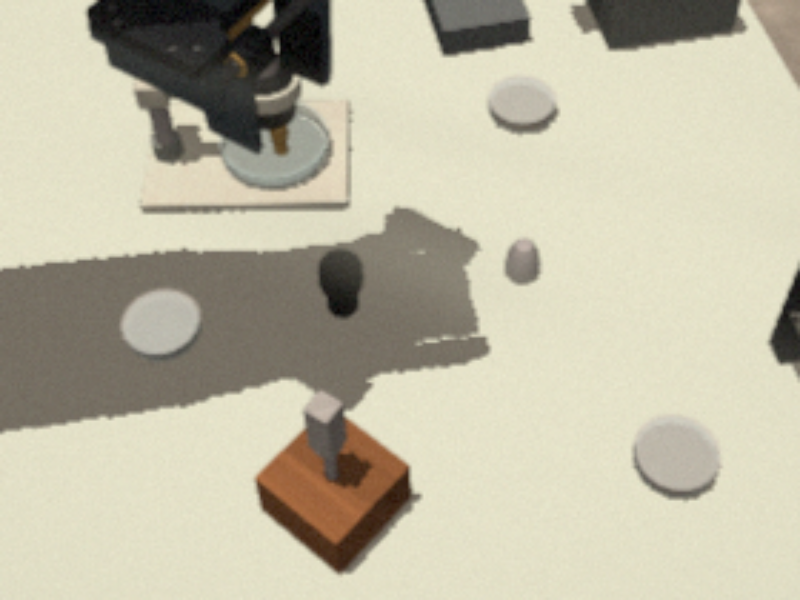

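The rod stands home in its block at (325,440), with its top at the same height as at the start. The spacer is in the dish at (280,140), and the bystanders have not moved. Handing in.

```bash
python3 -c "
from cell import r
print(r.finish_job())"
```

```text
the job is handed in; nothing more can be done
None
```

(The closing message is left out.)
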